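Put the finishing kit back on its own rests

TASK

Each of the four things of the finishing kit stands on a rest that belongs to another: put every one on the rest cut to its own outline, centred and upright or flat - the pot on the large round rest, the thread spool on the small round one, the heel block on the D-shaped one, and the wax block lengthwise on the oblong one. All four rests are taken, so put things down for a while on the square spare board, which must be empty again at the end, and leave the sanding block where it lies.

Things in the scene. Friction and masses are not known exactly. Their poses are not given: they have to be found in the camera images.
- pot: closed round pot with white base and pale lid (the one on a rest; another like it stands far back on the red board), 62 mm across, 35 mm high, loose, upright; origin at the centre of the underside, z up
- spool: spool of black thread with wooden ends, 37 mm across, 52 mm high, loose, standing upright; origin at the centre of the underside, z up
- heel: tan D-shaped heel block with small dark holes, 54 mm along its x, 55 mm along its y, 17 mm thick, loose, lying flat; origin at the centre of the underside, z up; rounded at +y, straight edge at -y
- wax: dark brown oblong block of wax, grooved on top, 38 mm along its x, 60 mm along its y, 23 mm high, loose, lying flat; origin at the centre of the underside, z up
- round_rest: large round rest, 96 mm across. Beech, 10 mm thick, grey felt facing on top, fixed to the bench; origin at the centre of the underside, so its top is at z +10 mm; z up.
- small_rest: small round rest, 74 mm across. Beech, 10 mm thick, grey felt facing on top, fixed to the bench; origin at the centre of the underside, so its top is at z +10 mm; z up.
- oblong_rest: oblong rest, 62 mm along its x, 84 mm along its y. Beech, 10 mm thick, grey felt facing on top, fixed to the bench; origin at the centre of the underside, so its top is at z +10 mm; z up.
- dee_rest: D-shaped rest, 78 mm along its x and y, rounded at +y, straight edge at -y. Beech, 10 mm thick, grey felt facing on top, fixed to the bench; origin at the centre of the underside, so its top is at z +10 mm; z up.
- spare_board: plain square board, 80 x 80 mm, empty at the start: the free spot. Beech, 10 mm thick, grey felt facing on top, fixed to the bench; origin at the centre of the underside, so its top is at z +10 mm; z up.
- sanding_block: bystander: brown sanding block, 61 mm along its x, 106 mm along its y, 35 mm high, lying loose on the bench beside the rests; origin at the centre of the underside, z up
Not all that is in view belongs to the job. Leave any yellow look-alike of the small_rest alone.

How it is judged:
At the end, for the whole second after the job is handed in: Pot on the large round, spool on the small round, heel block on the D-shaped and wax block on the oblong rest: centres within 14 mm of the rest's, resting on its top, within 0.12 rad of upright, wax block within 0.3 rad of lengthwise; all released and at rest (horizontal distance between pot and round_rest below 0.014 m and z of pot in the frame of round_rest between 0.006 and 0.014 m and angle between each of pot, spool, heel, wax's own z axis and vertical below 0.12 rad and linear speed of each of pot, spool, heel, wax below 0.02 m/s and horizontal distance between spool and small_rest below 0.014 m and z of spool in the frame of small_rest between 0.006 and 0.014 m and horizontal distance between heel and dee_rest below 0.014 m and z of heel in the frame of dee_rest between 0.006 and 0.014 m and horizontal distance between wax and oblong_rest below 0.014 m and z of wax in the frame of oblong_rest between 0.006 and 0.014 m and angle between the y axis of wax and the y axis of oblong_rest, either way round below 0.3 rad); the robot touches nothing.
It fails at once if the sanding block is pushed more than 20 mm from its place (distance of sanding_block from where it was at the start of the episode above 0.02 m).
It also fails if it takes over 120 s, if anything falls off the work surface, if the arm or the gripper's body presses on something with over 40 N, if the wrist force passes 120 N, or if a joint passes its speed limit or range.

ROBOT

A 6-joint arm with a two-finger parallel gripper is mounted at the origin on a cart in front of the work surface, level with it; the furniture and walls round the work are solid. World frame = base frame: x ahead of the robot, y to its left, z up, the work surface at z = 0. Lengths are in m, angles in rad, forces in N, time in s.
With the tool pointing down it reaches from about 0.35 to 1 m from the base axis. Payload 7.1 kg.
Tool frame: the origin (TCP) lies between the finger pads; the fingertips stand 22 mm ahead of it and the grasp point (between the pads) lies 3 mm ahead of it; z points along the fingers, y is the line along which they close (so a half turn about z gives the same grasp; the last joint's range is limited). The gripper opens to 85 mm and grips with 20 to 120 N. Pads are 22 mm wide; open, the fingers measure 114 mm over their backs; the gripper's body (76 mm by 85 mm) begins 54 mm behind the grasp point. The pads swing forward as they close: fully open they stand 13 mm farther back than shut.
Start: joints at [-1.326, 0.423, 1.63, -0, 1.089, -0.019], TCP at [0.163, -0.603, 0.225] pointing down, gripper open.
Joint ranges: [-3, 3], [-0.9, 2.11], [0.09, 2.58], [-1.31, 4.45], [0.11, 2.69], [-2.54, 2.54]. Speed limits (rad/s): [2.39, 2.39, 3.01, 3.14, 3.14, 3.14].

INTERFACE

Orientations are given as a rotation vector (axis times angle).
In Python, from rig import manip gives the robot as it stands. The module is installed in compiled form; this text tells all that it offers. Calls block until the motion is done:
- manip.move_to(position, orientation): joint-space move of the TCP to a pose.
- manip.servo_line(position, orientation=None, rate=0.15): straight line of the TCP; orientation=None keeps the orientation; rate is the mean speed in m/s.
- manip.set_joints(angles): joint-space move.
- manip.command_gripper(opening, f_grip=None): finger opening in m; f_grip is the grip in N (None keeps the last); returns when the fingers have stopped.
- manip.hold(seconds).
- manip.solve_ik(position, orientation): joint angles nearest the present ones, or None.
- manip.camera(name): name is "scene" or "side" or "wrist"; returns a dict with "image" (480x640x3 uint8, red, green, blue), "fx", "fy", "cx", "cy" (pixels), "cam_to_world" (4x4, takes a point from camera to world coordinates); the wrist camera has in their place "mount" (4x4, takes a point from camera to tool coordinates, whose origin is the TCP and whose axes are the flange's). Camera axes: x right, y down, z forward; pixel columns grow to the right and rows downward; lengths in m; the calibration is good to about 2 mm. The wrist camera is an equidistant fisheye: a pixel r from the principal point sees the ray r / f radians off the axis. A picture is of the moment at which its call begins: read the wrist's pose just before it. There is no depth.
A pose or a line that the arm cannot do raises manip.IKError and nothing moves.
- manip.sign_off(): hands the job in; it is judged then, once.
Readings, each from a call of its own:
- manip.get_time(): time.
- manip.get_joint_positions(): joint angles.
- manip.get_joint_vel(): joint speeds.
- manip.get_tau(): joint torques, N m.
- manip.get_position(): TCP position.
- manip.get_ee_rot(): TCP orientation.
- manip.get_contact_force(): force on the tool from outside, world axes, zero at the start.
- manip.get_torque(): the same for the moment, N m.
- manip.get_width(): finger opening in m.
- manip.get_grip_force(): force on a finger pad.
Only numpy, scipy, OpenCV 4.12 (cv2) and the standard library are available. Lean on these libraries where they do the work, as an engineer would, in place of code of your own. Each camera call takes 0.05 s, during which the arm holds its last target. There are 200 camera calls.

## Working session

There is one attempt and no reset: what is moved stays moved. The work goes in short steps, each a Python script; the robot and the scene stay as the last script left them, time stands still between calls to the robot, and variables do not carry over. Pictures are saved under pics/ and viewed, at most 14 in all, crops included, and the job is handed in when it is done.

```bash
mkdir -p pics; python3 - <<'E'
from rig import manip as m
import cv2,pickle
d={}
for n in("scene","side","wrist"):
    c=m.camera(n);d[n]=c
    cv2.imwrite(f"pics/{n}0.png",c["image"][:,:,::-1])
    print(n,{k:(v.round(3).tolist() if hasattr(v,'round') and k!='image' and hasattr(v,'tolist') else v) for k,v in c.items() if k!="image"})
pickle.dump(d,open("c0.pkl","wb"))
print(m.get_ee_rot(),m.get_time())
E
```

```text
scene {'fx': 467.34770368043087, 'fy': 467.34770368043087, 'cx': 314.88880339741206, 'cy': 232.18157066482252, 'cam_to_world': [[0.559, -0.362, 0.746, -0.222], [-0.829, -0.246, 0.502, -0.677], [0.002, -0.899, -0.438, 0.484], [0.0, 0.0, 0.0, 1.0]]}
side {'fx': 624.3649641331051, 'fy': 624.3649641331051, 'cx': 313.8105063700397, 'cy': 238.82856444935527, 'cam_to_world': [[0.968, -0.139, 0.21, 0.255], [-0.252, -0.578, 0.776, -1.143], [0.013, -0.804, -0.594, 0.812], [0.0, 0.0, 0.0, 1.0]]}
wrist {'fx': 371.64829954431775, 'fy': 371.64829954431775, 'cx': 321.99465676646184, 'cy': 240.3441593188475, 'mount': [[0.001, -0.955, -0.295, 0.075], [1.0, 0.001, 0.001, 0.0], [-0.0, -0.295, 0.955, -0.15], [0.0, 0.0, 0.0, 1.0]]}
[-3.11311220e+00 -4.13019801e-01  2.22730681e-04] 0.15
```

View pics/scene0.png

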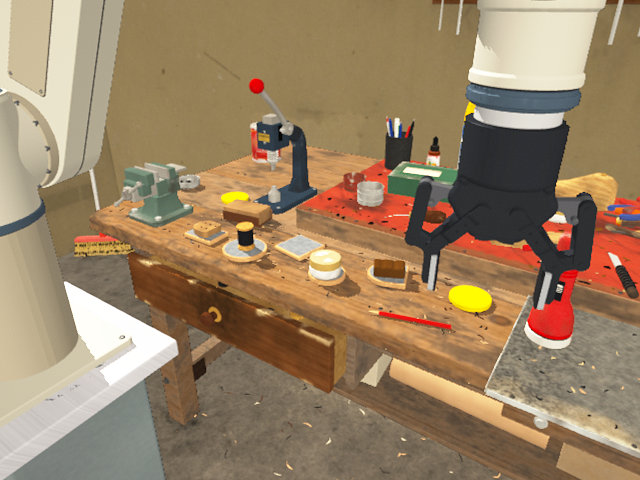

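View pics/side0.png

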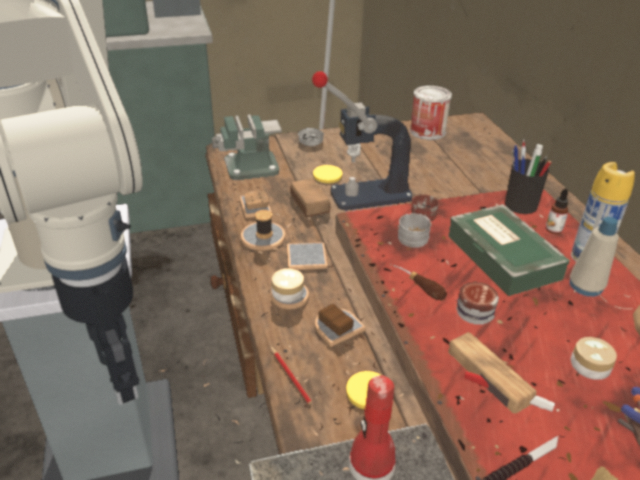

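The side view shows:
- The heel block at (257,203) on the oblong rest.
- The spool at (264,225) on the large round rest.
- The empty spare board at (307,256).
- The pot at (288,285) on the small rest. The look-alike pot at (594,357) is on the red board.
- The wax at (336,318) on what should be the D rest.
- The sanding block at (310,198).
- Yellow discs at (327,174) and (366,390), which are decoys.

Next I'll cast rays for rough positions.

```bash
cat > h.py <<'E'
import numpy as np,cv2,pickle
from rig import manip as m
from scipy.spatial.transform import Rotation as R
def rayc(c,uv):
    uv=np.atleast_2d(uv).astype(float)
    x=(uv-[c["cx"],c["cy"]])/[c["fx"],c["fy"]]
    if "mount" in c:
        r=np.linalg.norm(x,axis=1,keepdims=True)+1e-12
        d=np.c_[np.sin(r)*x/r,np.cos(r)]; T=c["T"]
    else: d=np.c_[x,np.ones(len(x))]; T=np.array(c["cam_to_world"])
    return T[:3,3],d@T[:3,:3].T
def onz(c,uv,z):
    o,d=rayc(c,uv); return (o+d*((z-o[2])/d[:,2:]))
def wrist(name):
    p=np.array(m.get_position());q=R.from_rotvec(m.get_ee_rot()).as_matrix()
    c=m.camera("wrist");W=np.eye(4);W[:3,:3]=q;W[:3,3]=p
    c["T"]=W@np.array(c["mount"]);pickle.dump(c,open(name+".pkl","wb"))
    cv2.imwrite(f"pics/{name}.png",c["image"][:,:,::-1]);return c
def down(th):
    "tool down, closing (y) axis along world angle th (mod pi)"
    y=np.array([np.cos(th),np.sin(th),0]);z=np.array([0,0,-1.]);x=np.cross(y,z)
    return R.from_matrix(np.c_[x,y,z]).as_rotvec()
E
python3 - <<'E'
from h import *
c=pickle.load(open("c0.pkl","rb"))
print(R.from_rotvec(m.get_ee_rot()).as_matrix().round(2))
for n,u,z in [("oblong",(255,205),.01),("round",(263,236),.01),("spare",(307,256),.01),("small",(290,295),.01),("dee",(340,325),.01),("sand",(310,190),.035),("yel",(366,390),.0)]:
    print(n,onz(c["side"],u,z).round(3))
E
```

```text
[[ 0.97  0.26 -0.  ]
 [ 0.26 -0.97  0.  ]
 [ 0.   -0.   -1.  ]]
oblong [[0.439 0.065 0.01 ]]
round [[ 0.434 -0.059  0.01 ]]
spare [[ 0.51 -0.15  0.01]]
small [[ 0.449 -0.26   0.01 ]]
dee [[ 0.519 -0.362  0.01 ]]
sand [[0.57  0.061 0.035]]
yel [[ 0.521 -0.509  0.   ]]
```

```bash
python3 - <<'E'
from h import *
o=down(-np.pi/2)
m.move_to([.47,-.27,.27],o);wrist("w1")
m.move_to([.47,0.02,.27],o);wrist("w2")
print(m.get_time(),m.get_joint_positions())
a=cv2.imread("pics/w1.png");b=cv2.imread("pics/w2.png")
cv2.imwrite("pics/w1v.png",a)
E
```

```text
3.0333 [ 1.52119892e-02  1.36713071e-01  1.91579140e+00 -2.97264944e-04
  1.08887056e+00  1.58743012e+00]
```

View pics/w1.png

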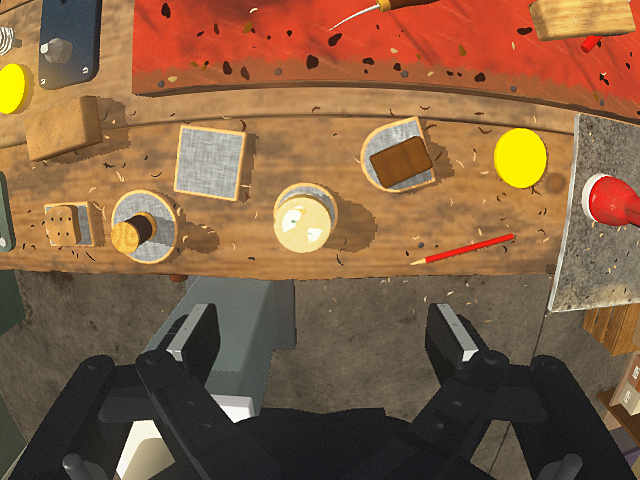

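View pics/w2.png

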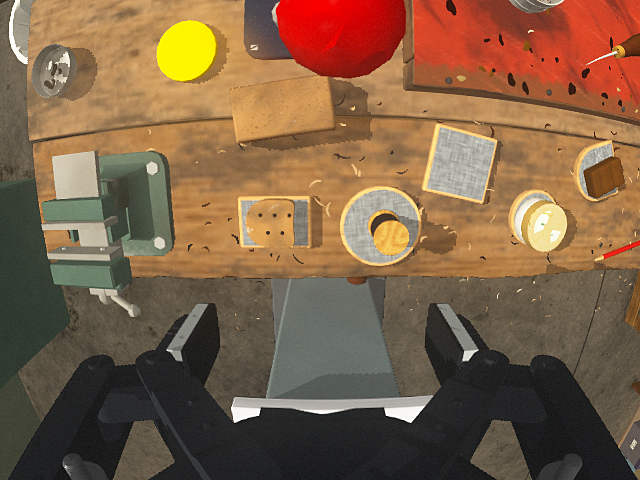

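w1 and w2 confirm the layout:
- **w1:** the wax is on the D rest at (400,155), the pot on the small rest at (305,215), and the spare board is at (210,162).
- **w2:** the heel is on the oblong rest at (273,222), the spool on the large round rest at (381,225), and the sanding block is at (282,108).

The only other pot is far back on the red board. The pot at (303,223) in w1 is the one on a rest, so that is the one to move. I'll make metric rectified tiles to measure from, which also serve as the enlarged check.

```bash
cat >> h.py <<'E'
def proj(c,P):
    T=c["T"] if "T" in c else np.array(c["cam_to_world"])
    p=(np.asarray(P)-T[:3,3])@T[:3,:3]
    if "mount" in c:
        s=np.linalg.norm(p[...,:2],axis=-1);th=np.arctan2(s,p[...,2]);x=p[...,:2]/(s[...,None]+1e-12)*th[...,None]
    else: x=p[...,:2]/p[...,2:]
    return x*[c["fx"],c["fy"]]+[c["cx"],c["cy"]]
def tile(c,ctr,z,half=65,n=260):
    "metric top view: column right = -y, row down = -x"
    g=(np.arange(n)+.5)/n*2*half/1e3-half/1e3
    X,Y=np.meshgrid(ctr[0]-g,ctr[1]-g,indexing="ij")
    uv=proj(c,np.stack([X,Y,0*X+z],-1)).astype(np.float32)
    return cv2.remap(c["image"][:,:,::-1].copy(),uv[...,0],uv[...,1],cv2.INTER_LINEAR)
E
python3 - <<'E'
from h import *
w1=pickle.load(open("w1.pkl","rb"));w2=pickle.load(open("w2.pkl","rb"))
C=pickle.load(open("c0.pkl","rb"))
# press ball triangulation
o1,d1=rayc(C["scene"],(257,86));o2,d2=rayc(C["side"],(319,79))
A=np.c_[d1[0],-d2[0]];s=np.linalg.lstsq(A,o2-o1,rcond=None)[0]
print("ball",o1+s[0]*d1[0],o2+s[1]*d2[0])
L={}
for n,c,u in [("oblong",w2,(275,222)),("round",w2,(381,225)),("spare",w1,(210,162)),("small1",w1,(307,212)),("dee",w1,(400,155)),("small2",w2,(535,220))]:
    p=onz(c,u,.01)[0];L[n]=p;print(n,p.round(3))
pickle.dump(L,open("L.pkl","wb"))
t=[tile(c,L[n],.01) for n,c in [("oblong",w2),("round",w2),("spare",w1),("small1",w1),("dee",w1),("small2",w2)]]
for x in t:
    cv2.line(x,(130,0),(130,8),(255,0,255),1);cv2.line(x,(0,130),(8,130),(255,0,255),1)
cv2.imwrite("pics/tiles.png",np.vstack([np.hstack(t[:3]),np.hstack(t[3:])]))
# decoy / sanding corners
print("sand",onz(w2,[(231,92),(331,77),(334,128),(237,143)],.035).round(3))
E
```

```text
ball [0.57286416 0.00939675 0.32599652] [0.57271494 0.00972875 0.32668798]
oblong [0.441 0.072 0.01 ]
round [ 0.437 -0.049  0.01 ]
spare [ 0.511 -0.144  0.01 ]
small1 [ 0.452 -0.254  0.01 ]
dee [ 0.517 -0.358  0.01 ]
small2 [ 0.446 -0.253  0.01 ]
sand [[0.587 0.113 0.035]
 [0.6   0.01  0.035]
 [0.547 0.006 0.035]
 [0.533 0.107 0.035]]
```

View pics/tiles.png

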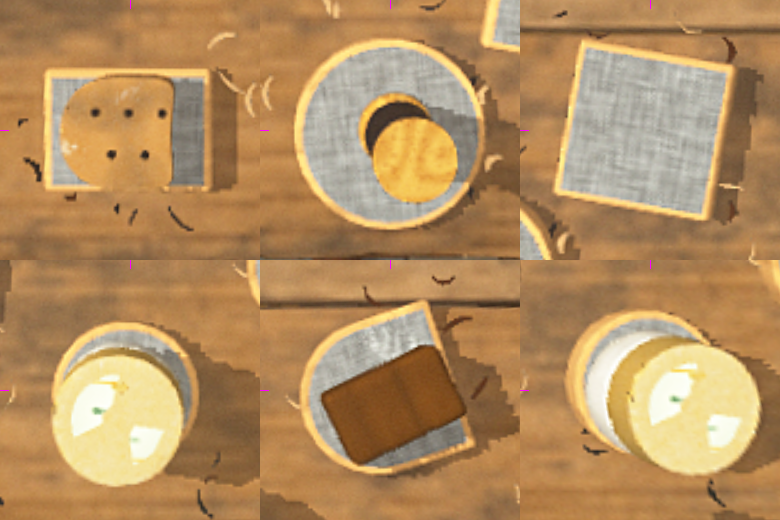

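The rests measure out against their given sizes: oblong 85x61.5 mm, large round 96, small 73 and dee edge about 75. The centres are:

| Rest | Centre (x, y) in m |
|---|---|
| oblong | .441, .073 |
| large round | .435, -.049 |
| spare | .511, -.142 |
| small | .449, -.250 |
| dee | .5145, -.351 |

The dee's +y points towards (-.30, .954). Next I'll rectify tiles at the height of each thing's top.

```bash
python3 - <<'E'
from h import *
w1=pickle.load(open("w1.pkl","rb"));w2=pickle.load(open("w2.pkl","rb"))
t=[]
k=260/90
for n,c,p,z,r in [("heel",w2,(.441,.073),.027,0),("spool2",w2,(.435,-.049),.062,18.5),("spool1",w1,(.435,-.049),.062,18.5),("pot1",w1,(.449,-.25),.045,31),("wax",w1,(.5145,-.351),.033,0),("pot2",w2,(.449,-.25),.045,31)]:
    x=tile(c,p,z,45)
    if r:
        g=cv2.medianBlur(cv2.cvtColor(x,cv2.COLOR_BGR2GRAY),5)
        h=cv2.HoughCircles(g,cv2.HOUGH_GRADIENT,1,300,param1=80,param2=12,minRadius=int(r*k*.9),maxRadius=int(r*k*1.08))
        if h is not None:
            a=h[0,0];cv2.circle(x,(int(a[0]),int(a[1])),int(a[2]),(255,0,255),1)
            print(n,"xy",round(p[0]-(a[1]-130)/k/1e3,4),round(p[1]-(a[0]-130)/k/1e3,4),"r",round(a[2]/k,1))
    if n=="wax":
        hs=cv2.cvtColor(x,cv2.COLOR_BGR2HSV);mk=((hs[...,2]<125)&(hs[...,1]>150)).astype(np.uint8)
        mk=cv2.morphologyEx(mk,cv2.MORPH_OPEN,np.ones((9,9)));cs=cv2.findContours(mk,0,2)[0]
        q=max(cs,key=cv2.contourArea);b=cv2.minAreaRect(q);cv2.drawContours(x,[cv2.boxPoints(b).astype(int)],0,(255,0,255),1)
        print("wax xy",p[0]-(b[0][1]-130)/k/1e3,p[1]-(b[0][0]-130)/k/1e3,np.array(b[1])/k,b[2])
    cv2.putText(x,n,(3,12),0,.4,(255,255,255),1);t.append(x)
cv2.imwrite("pics/tops.png",np.vstack([np.hstack(t[:3]),np.hstack(t[3:])]))
E
```

```text
spool2 xy 0.4376 -0.0509 r 18.8
spool1 xy 0.4372 -0.0506 r 18.0
pot1 xy 0.4461 -0.2498 r 29.9
wax xy 0.5120526527991661 -0.36177649982158955 [35.67785234 15.5740669 ] 82.9620590209961
pot2 xy 0.4454 -0.2502 r 29.6
```

View pics/tops.png

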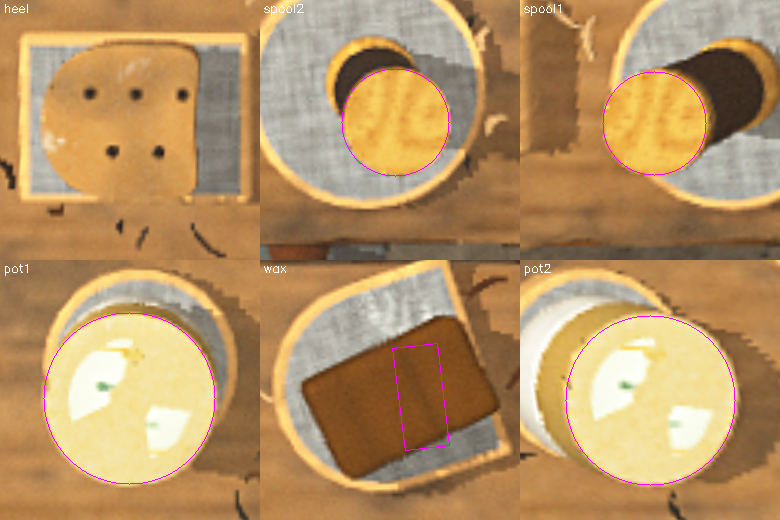

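The circle fits agree across the two views:
- **Spool:** (.4374, -.0507).
- **Pot:** (.4458, -.250).
- **Heel:** (.444, .0766). Its extent of 54x54 mm matches, and its +y lies along world +y.
- **Wax:** from its corners, the centre is (.5126, -.3552). The long axis is at -65°, about 59 x 36 mm. The colour box was wrong, so I'm not using it.

I'll check the red board's edge, then run the first cycle.

```bash
cat >> h.py <<'E'
HOV=.17
def ori(p,th):
    best=None
    for t in(th,th+np.pi):
        q=m.solve_ik(list(p),down(t))
        if q is not None and(best is None or abs(q[5])<abs(best[0])): best=(q[5],down(t))
    return best[1]
def go(p,th,z,dz=0.0):
    o=ori([*p,HOV],th);m.move_to([*p,HOV],o)
    m.servo_line([*p,z+.02],rate=.18);m.servo_line([*p,z],rate=.05)
def pick(p,th,z,op,f=40):
    m.command_gripper(op);go(p,th,z)
    F=np.linalg.norm(m.get_contact_force());m.command_gripper(0,f);w=m.get_width()
    m.servo_line([*p,HOV],rate=.15)
    print("pick w",round(w,4),"after lift",round(m.get_width(),4),"grip",round(m.get_grip_force(),1),"F",round(F,1),"t",round(m.get_time(),1))
def place(p,th,z,op):
    go(p,th,z+.001);F=np.array(m.get_contact_force()).round(1)
    m.command_gripper(op);m.servo_line([*p,HOV],rate=.18);print("placed F",F,"t",round(m.get_time(),1))
E
python3 - <<'E'
from h import *
w1=pickle.load(open("w1.pkl","rb"));w2=pickle.load(open("w2.pkl","rb"))
o1,d1=rayc(w1,(133,95));o2,d2=rayc(w2,(405,90))
s=np.linalg.lstsq(np.c_[d1[0],-d2[0]],o2-o1,rcond=None)[0];print("board corner",o1+s[0]*d1[0],o2+s[1]*d2[0])
pick((.4374,-.0507),0,.042,.065)
place((.511,-.142),0,.042,.065)
wrist("w3")
E
```

```text
board corner [ 0.59327276 -0.06556241  0.04118807] [ 0.58808328 -0.06545773  0.04058116]
pick w 0.0322 after lift 0.0321 grip 39.7 F 1.5 t 7.6
placed F [-0.2  0.   0.1] t 10.7
```

View pics/w3.png

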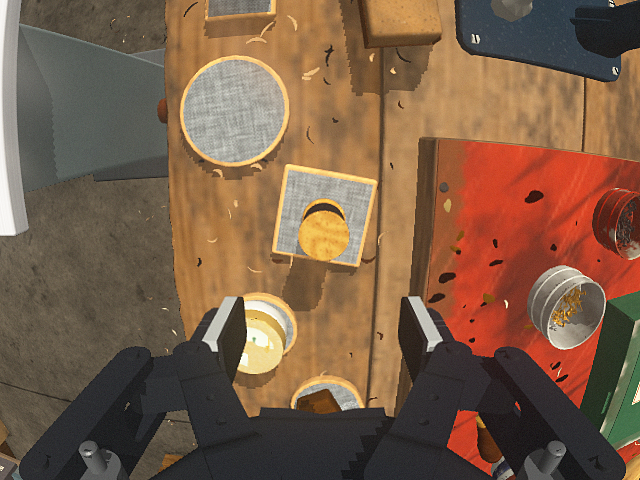

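w3 shows the spool upright on the spare board with its top at (324,236), and the round rest empty at (234,110). I'll continue with the pot and then the spool.

```bash
python3 - <<'E'
from h import *
w3=pickle.load(open("w3.pkl","rb"))
P=onz(w3,[(180,110),(289,110),(234.5,55),(234.5,166)],.01)
c=(P[:2].mean(0)+P[2:].mean(0))/2;print("round check",c.round(4),np.linalg.norm(P[0]-P[1]),np.linalg.norm(P[2]-P[3]))
print("spool now",onz(w3,(324,236),.062).round(4))
pick((.4458,-.25),0,.034,.083,50)
place((.435,-.049),0,.034,.083)
pick((.511,-.142),0,.042,.065)
place((.449,-.250),0,.042,.065)
m.move_to([.47,-.2,.27],ori((.47,-.2,.27),-np.pi/2));wrist("w4");print(m.get_time())
E
```

```text
round check [ 0.4361 -0.0486  0.01  ] 0.09470071384350716 0.09495329673747026
spool now [[ 0.5115 -0.1428  0.062 ]]
pick w -0.0004 after lift 0.0001 grip 0.0 F 1.0 t 14.8
placed F [-0.3 -0.6  0.2] t 18.6
pick w 0.0324 after lift 0.0326 grip 39.7 F 0.4 t 22.2
placed F [-10.4  -0.2  42.5] t 25.4
26.9083
```

View pics/w4.png

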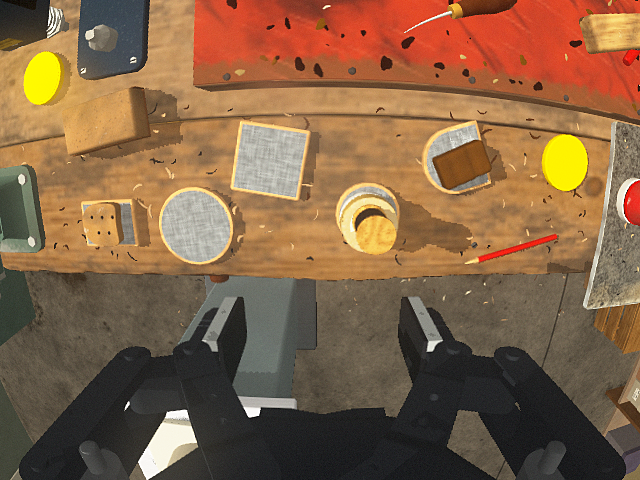

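w4 shows that the pot grasp came up empty and the spool now stands on top of the pot, with its top at (376,234). I should have checked the width before carrying on. I'll add that check, put the spool back on the spare board, and look closely at the pot.

```bash
sed -i 's/^    print("pick w"/    assert m.get_width()>.02,("missed",w)\n    print("pick w"/' h.py
python3 - <<'E'
from h import *
c=pickle.load(open("w4.pkl","rb"))
t=c
x=tile(c,(.449,-.25),.097,45)
k=260/90
h=cv2.HoughCircles(cv2.medianBlur(cv2.cvtColor(x,cv2.COLOR_BGR2GRAY),5),cv2.HOUGH_GRADIENT,1,300,param1=80,param2=12,minRadius=48,maxRadius=58)
a=h[0,0];p=(.449-(a[1]-130)/k/1e3,-.25-(a[0]-130)/k/1e3);print(p,a[2]/k)
assert abs(p[0]-.449)<.02 and abs(p[1]+.25)<.02
pick(p,0,.077,.065)
place((.511,-.142),0,.043,.065)
# close look at pot
m.move_to([.39,-.25,.17],ori((.39,-.25,.17),-np.pi/2));w=wrist("w5")
m.move_to([.45,-.2,.22],ori((.45,-.2,.22),-np.pi/2));v=wrist("w6")
cv2.imwrite("pics/w56.png",cv2.resize(np.hstack([w["image"],v["image"]])[:,:,::-1],(800,300)))
print(m.get_time())
E
```

```text
(np.float32(0.45055768), np.float32(-0.24913462)) 18.692308
pick w 0.0324 after lift 0.0323 grip 39.7 F 1.3 t 30.9
placed F [-0.1 -0.1 -0.5] t 34.0
35.7333
```

View pics/w56.png

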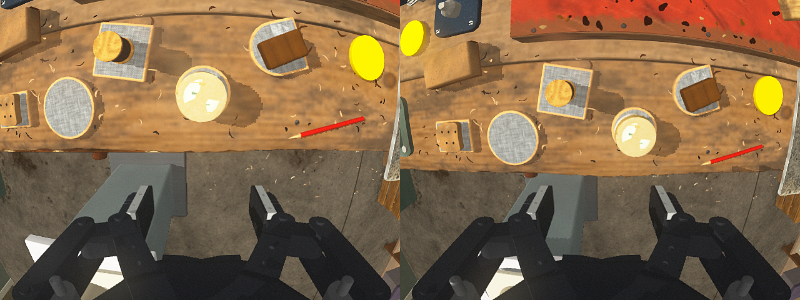

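Recovered: the spool is on the spare board and the pot is still on the small rest. I'll re-measure the pot and grip it lower, on the base, since the pads sit further back when wide open.

```bash
cat >> h.py <<'E'
def circ(c,p,z,r):
    k=260/90;x=tile(c,p,z,45)
    h=cv2.HoughCircles(cv2.medianBlur(cv2.cvtColor(x,cv2.COLOR_BGR2GRAY),5),cv2.HOUGH_GRADIENT,1,300,param1=80,param2=12,minRadius=int(r*k*.9),maxRadius=int(r*k*1.08))
    a=h[0,0];return np.array([p[0]-(a[1]-130)/k/1e3,p[1]-(a[0]-130)/k/1e3]),a[2]/k
E
python3 - <<'E'
from h import *
q=[circ(pickle.load(open(n+".pkl","rb")),(.449,-.25),.045,31) for n in("w5","w6")]
s=circ(pickle.load(open("w6.pkl","rb")),(.511,-.142),.062,18.5)
print(q,s)
p=(q[0][0]+q[1][0])/2
assert np.linalg.norm(q[0][0]-q[1][0])<.005
m.command_gripper(.085);go(p,0,.028)
print("F",m.get_contact_force(),m.get_position());m.command_gripper(.02,50)
w=m.get_width();print("w",w,m.get_grip_force(),m.get_contact_force())
if w>.05:
    m.servo_line([*p,.06],rate=.08);print("lift",m.get_width(),m.get_grip_force())
print(m.get_time())
E
```

```text
[(array([ 0.45021152, -0.25155768], dtype=float32), np.float32(33.02308)), (array([ 0.4453654 , -0.24948077], dtype=float32), np.float32(29.976923))] (array([ 0.51048076, -0.14217308], dtype=float32), np.float32(18.0))Traceback (most recent call last):
  File "<stdin>", line 6, in <module>
AssertionError
```

```bash
python3 - <<'E'
from h import *
p=np.array([.4456,-.2498])
m.command_gripper(.085);go(p,0,.028)
print("F",m.get_contact_force(),m.get_position());m.command_gripper(.02,50)
w=m.get_width();print("w",w,m.get_grip_force(),m.get_contact_force())
if w>.05:
    m.servo_line([*p,.06],rate=.08);print("lift",m.get_width(),m.get_grip_force())
print(m.get_time())
E
```

```text
F [ 0.97676201 -0.85774006  0.26906905] [ 0.44538977 -0.24970078  0.02772189]
w 0.058825218001504136 51.498152017593384 [-1.81003854  1.70702462  7.9754603 ]
lift 0.05843122540858159 53.54836642742157
39.8583
```

Gripped at 59 mm and holding. I'll place the pot and then the spool.

```bash
python3 - <<'E'
from h import *
m.servo_line([.4456,-.2498,HOV],rate=.18);assert m.get_width()>.05
place((.4355,-.049),0,.028,.085)
pick((.5107,-.1423),0,.042,.065)
m.move_to([.449,-.25,HOV],ori((.449,-.25,HOV),0))
m.servo_line([.449,-.25,.05],rate=.12);F=m.get_contact_force();print(F);assert abs(F[2])<8
m.servo_line([.449,-.25,.043],rate=.05);print(m.get_contact_force());m.command_gripper(.065)
m.servo_line([.449,-.25,HOV],rate=.18)
m.move_to([.46,-.2,.25],ori((.46,-.2,.25),-np.pi/2));c=wrist("w7");print(m.get_time())
print("pot",circ(c,(.4355,-.049),.045,31),"spool",circ(c,(.449,-.25),.062,18.5))
E
```

```text
placed F [-0.3 -0.5  4.3] t 44.1
pick w 0.0323 after lift 0.0321 grip 39.7 F 0.5 t 47.7
[-0.31486026 -0.21314734 -0.20007238]
[ 0.79386709 -0.61151096 -0.16024435]
52.5417
pot (array([ 0.43498078, -0.04917308], dtype=float32), np.float32(29.942308)) spool (array([ 0.44813463, -0.24982692], dtype=float32), np.float32(18.38077))
```

View pics/w7.png

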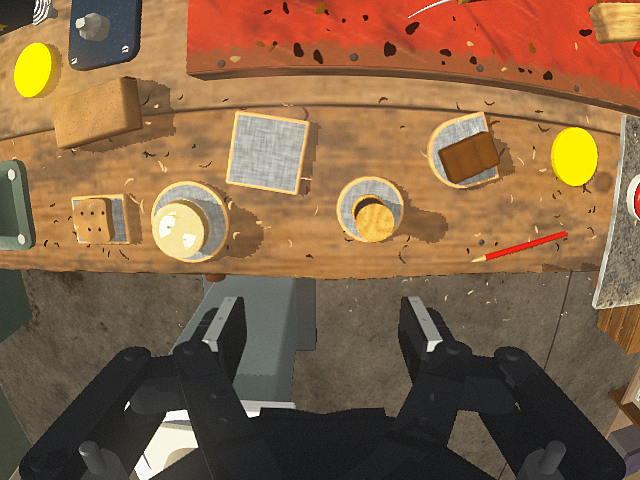

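The pot is now on the round rest at (182,228) and the spool on the small rest at (373,222), both centred. Next the wax goes to the spare board.

```bash
python3 - <<'E'
from h import *
pick((.5126,-.3552),.438,.031,.06)
place((.511,-.142),0,.031,.06)
pick((.444,.0736),0,.028,.075)
assert m.get_width()>.045
print(m.get_joint_positions()[5])
E
```

```text
Traceback (most recent call last):
  File "h.py", line 50, in pick
    assert m.get_width()>.02,("missed",w)
           ^^^^^^^^^^^^^^^^^
AssertionError: ('missed', -3.8853776548934465e-05)
```

```bash
python3 - <<'E'
from h import *
print(m.get_position(),m.get_time())
m.move_to([.46,-.33,.2],ori((.46,-.33,.2),-np.pi/2));c=wrist("w8")
x=tile(c,(.5145,-.351),.033,45,500);y=tile(c,(.5145,-.351),.01,45,300)
cv2.imwrite("pics/w8v.png",np.hstack([x,np.vstack([y,np.zeros((200,300,3),np.uint8)])]))
E
```

```text
[ 0.51201663 -0.35476004  0.16905474] 57.7
```

View pics/w8v.png

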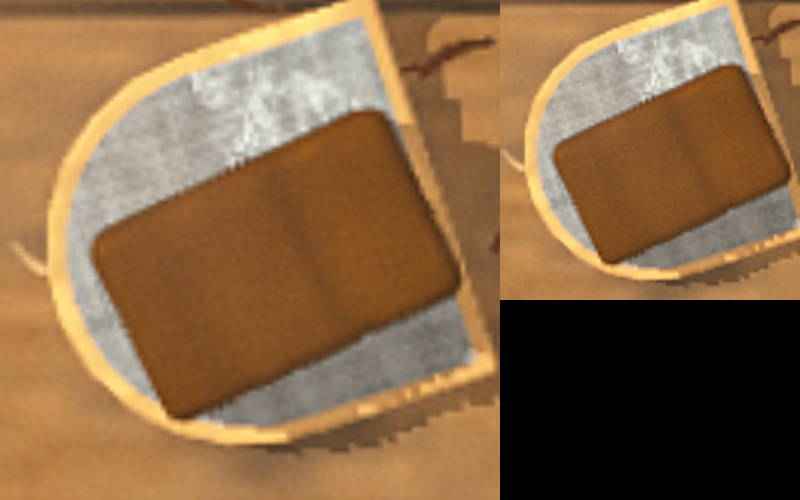

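The wax hasn't moved: centre (.5121, -.3559), short axis at 24.9°. The pads must have slipped over its top, so I'll probe lower with force checks and close in stages.

```bash
python3 - <<'E'
from h import *
p=(.5121,-.3559)
m.command_gripper(.06);go(p,.435,.031)
F0=m.get_contact_force()[2];z=.031
while z>.0225:
    z-=.0015;m.servo_line([*p,z],rate=.05);F=m.get_contact_force()[2]-F0
    if abs(F)>4:break
print("z",z,"F",F,m.get_width())
for o in(.05,.045,.04,.036,.032,.028):
    m.command_gripper(o,40);print(o,round(m.get_width(),4),round(m.get_grip_force(),1),np.array(m.get_contact_force()).round(1),np.array(m.get_position()).round(4))
    if m.get_grip_force()>30:break
print(m.get_time())
E
```

```text
z 0.021999999999999992 F -2.013113422432363 0.05991910726107241
0.05 0.05 0.0 [ 0.2 -0.7 -0.2] [ 0.5121 -0.3559  0.022 ]
0.045 0.0449 0.0 [-0.2  0.2  0.1] [ 0.5121 -0.3559  0.022 ]
0.04 0.0402 0.0 [0.  0.8 1.2] [ 0.5121 -0.3559  0.022 ]
0.036 0.0367 29.9 [-1.1  1.2  3.1] [ 0.5121 -0.3559  0.0222]
0.032 0.0365 39.5 [-1.6  1.1  5.4] [ 0.5121 -0.3559  0.0223]
65.825
```

The wax is held at 36.5 mm with the TCP at z=.022 and no contact with the rest, so the tips sit higher than I assumed. Next the wax goes to the spare board, then a low grasp on the heel.

```bash
python3 - <<'E'
from h import *
m.servo_line([.5121,-.3559,HOV],rate=.18);assert m.get_width()>.03
place((.511,-.142),0,.022,.06)
p=(.444,.0736)
m.command_gripper(.078);go(p,0,.024);F0=m.get_contact_force()[2]
for z in(.022,.020,.018):
    m.servo_line([*p,z],rate=.05);F=m.get_contact_force()[2]-F0
    if abs(F)>4:break
print("z",z,F)
m.command_gripper(.035,40);w=m.get_width();print("w",w,m.get_grip_force(),m.get_contact_force(),m.get_position())
if w>.045: m.servo_line([*p,.06],rate=.1);print("lift",m.get_width(),m.get_grip_force())
print(z,m.get_time())
E
```

```text
placed F [ 0.1 -1.2  0.2] t 70.4
z 0.018 0.5811972853040437
w 0.035187221055578456 7.288077523262473 [-9.67933284e-03  2.81715608e-01  1.45880544e+01] [0.44545449 0.07381651 0.01915589]
0.018 74.2583
```

```bash
python3 - <<'E'
from h import *
p=(.444,.0736)
m.command_gripper(.08);m.servo_line([*p,.15],rate=.2)
m.move_to([.40,.075,.18],ori((.40,.075,.18),-np.pi/2));c=wrist("w9")
x=tile(c,(.441,.073),.027,45,400);y=tile(c,(.511,-.142),.033,60,400)
cv2.imwrite("pics/w9v.png",np.hstack([x,y]));print(m.get_time())
E
```

```text
77.0083
```

View pics/w9v.png

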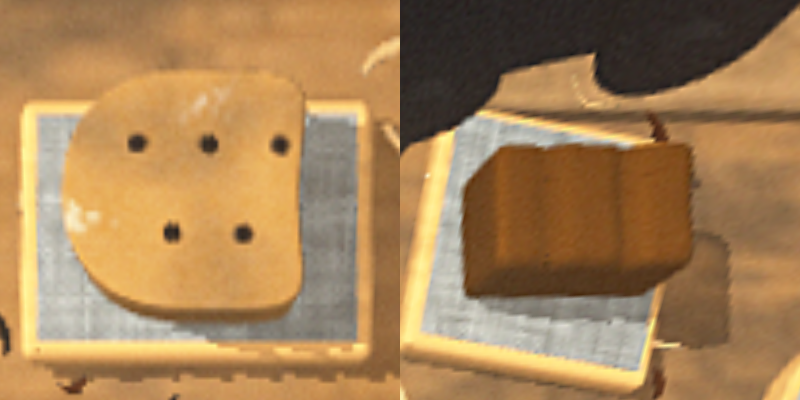

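The heel hasn't moved (.4435, .0766), and the wax lies square on the spare board at (.511, -.142). All three misses fit fingertips about 8-10 mm above the TCP reading, so I'll grip the heel much lower, with force checks on the way down.

```bash
python3 - <<'E'
from h import *
p=(.4435,.0736)
m.command_gripper(.08);go(p,0,.020);F0=m.get_contact_force()[2];z=.020
for zz in(.016,.012,.009,.006):
    m.servo_line([*p,zz],rate=.06);F=m.get_contact_force()[2]-F0;z=zz
    if abs(F)>5:print("touch",z,F);z+=.003;m.servo_line([*p,z]);break
m.command_gripper(.04,40);w=m.get_width();print("w",w,m.get_grip_force(),m.get_contact_force(),z)
if w>.046:
    m.servo_line([*p,HOV-.05],rate=.15);w=m.get_width();print("lift",w,m.get_grip_force())
open("hz","w").write(str(z));print(m.get_time())
E
```

```text
w 0.051880209118840344 40.40450196182064 [-1.99297291 -0.51202369  7.94749833] 0.006
lift 0.051843206357064554 41.8691194508574
82.3333
```

```bash
python3 - <<'E'
from h import *
o=(R.from_rotvec([0,0,.305])*R.from_rotvec(m.get_ee_rot())).as_rotvec()
q=[.5154,-.3539]
m.servo_line([.4435,.0736,HOV],rate=.2)
m.move_to([*q,HOV],o);assert m.get_width()>.046
m.servo_line([*q,.03],rate=.18);m.servo_line([*q,.007],rate=.06);print(m.get_contact_force())
m.command_gripper(.075);m.servo_line([*q,HOV],rate=.2);print(m.get_time())
p=(.511,-.142);m.command_gripper(.06);go(p,0,.022);F0=m.get_contact_force()[2]
m.servo_line([*p,.015],rate=.06);print(m.get_contact_force()[2]-F0)
m.command_gripper(.025,40);print("w",m.get_width());m.servo_line([*p,HOV],rate=.2)
assert .03<m.get_width()<.04
place((.441,.073),0,.015,.06)
m.move_to([.42,-.2,.25],ori((.42,-.2,.25),-np.pi/2));c=wrist("w10");print(m.get_time(),c["T"][:3,3])
t=[tile(c,(.5145,-.351),.027,50,260),tile(c,(.441,.073),.033,50,260)]
cv2.imwrite("pics/w10v.png",np.vstack([cv2.resize(c["image"][:,:,::-1],(400,300)),np.zeros((0,400,3),np.uint8)]) if 0 else np.hstack([cv2.resize(c["image"][:,:,::-1],(520,520))[:520],np.vstack(t)]))
E
```

```text
[-0.24330936  0.34777205  1.39461692]
87.1083
-0.26038206385170176
w 0.0373232584041464
placed F [ 0.5 -0.4  0.2] t 94.9
96.0417 [ 0.49504331 -0.19959073  0.39869029]
```

View pics/w10v.png

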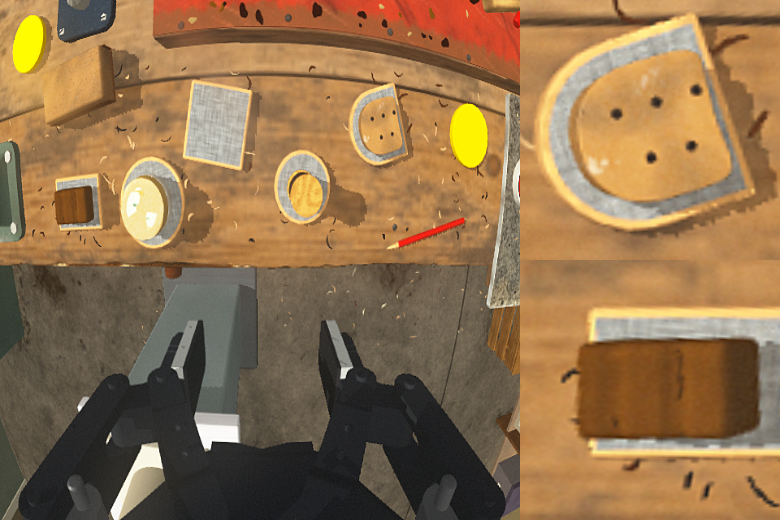

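The picture shows the heel centred on the dee rest, the wax lengthwise on the oblong rest, and the pot and spool on theirs. The spare board is empty and the sanding block is in place.

```bash
python3 -c "
from rig import manip as m
print(m.get_time(),m.sign_off())"
```

```text
the job is handed in; nothing more can be done
96.0417 None
```

I handed the job in at 96 s, but `sign_off()` returned no verdict; the last picture shows all four things upright or flat and centred on their own rests, the spare board empty and the sanding block in place, though a missed pot grasp earlier led me to press the spool down on the pot with 42 N through the held spool.

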